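# Gang-clamp three grooved blocks and hold the sprung lever at its third click

### The job

Set the two loose grooved blocks on the clamp's base, side by side and snug behind the block already at the end stop, grooves up and lined up in one straight channel, and let go of them. Then swing the clamp's spring-return lever by its upright post past the first two clicks to the third click, not on to its end stop, and finish while still holding it there, so that the pad keeps the whole row squeezed against the stop. Leave the tape measure, the tin and the bench dog where they are.

Things in the scene. Friction and masses are not known exactly. Their poses are not given: they have to be found in the camera images.
- clamp_base: Plywood base of the gang clamp, fixed to the bench, 12 mm thick, 84 mm along x, y from -155 to +130 mm, plus a 27 mm flap towards -x at the lever's end. Origin on its underside, z up; x = 0 is the row's centre line; blocks stand on its top at z 12 mm. Tight against the end stop, their centres are at y +97, +61, +25 mm. All but the lever's post is under 50 mm high.
- stop_face (a point): Middle of the inner face of the aluminium end stop, at the base's top (base x 0, y +115, z 12 mm). The stop is 64 mm wide, 26 mm high. Axes as the base's; the row runs from here towards -y, to the pad.
- lever (a joint): Hand lever, rad: 0 at rest, growing clockwise seen from above. A spring always drives it back. Clicks at 0.3, 0.6, 0.9 (felt only, none holds it); hard end stop at 1.2. In the base frame it points at pi + 0.45 - value, anticlockwise from +x: at rest to -x and a bit -y; its post swings to +y. It drives the pad 30 mm per rad.
- lever_pivot (a point): On the lever's upright pivot axis, at the base's top (base x 0, y -115, z 12 mm); axes as the base's. The post is 80 mm from this axis.
- third_mark (a point): The third of three short dark raised marks on the flap under the lever, 64 mm from the pivot axis, one below the middle of the lever at each click; the third is the one nearest the row.
- grip_post: Upright round dark wooden post on the lever's end, 80 mm from the pivot, 16 mm in diameter (22 at the foot, 20 at the top knob), 64 mm tall. Origin at its foot on the axis, 34 mm above the bench; its top is 98 mm above the bench; the 16 mm shank lies 44 to 84 mm above the bench. It spins freely on the lever, z up. Pushing it takes about 3 N at first, about 9 N at the third click on a full row.
- pressure_pad: Black sprung pad facing the end stop, 56 mm wide, 24 mm high; its face is 30 mm from this origin towards the base's +y and rests at base y -16 mm. It gives up to 12 mm, from 3 N, 0.8 N more per mm. It meets a tight row at about 0.77 rad of the lever and presses it with about 6 N at the third click.
- block_first: Pale wooden block 60 x 36 x 30 mm (its x, y, z), 60 g, with a groove 12 mm wide and 10 mm deep across its top along its y, through the middle. Origin at the centre of its underside, z up out of the grooved side. It already stands on the base, up to 5 mm from the end stop, its 60 mm side across the base.
- block_a: Loose block, the same shape as block_first, standing groove up on the bench to the left of the clamp. Pick it across its 60 mm length; either way round and either order in the row is right.
- block_b: Loose block like block_a, also on the bench to the left of the clamp.
- tape_measure: Tape measure, 72 x 79 x 64 mm, a bystander; origin at its underside.
- wax_tin: Round tin, 83 mm across and 27 mm high, a bystander; origin at its underside.
- bench_dog: Small brass-coloured peg, 24 mm across and 70 mm tall, standing upright, a bystander; origin at its underside.
Not all that is in view belongs to the job. What is shaped like the block_first but turquoise is not meant.

How it is judged:
On the way, in this order (a step that is already met when the one before it is completed fails the run):
1. both loose blocks stand in the row with the first block, gaps under 10 mm, let go, while the lever is still at rest (x of block_first in the frame of clamp_base between -0.009 and 0.009 m and z of block_first in the frame of clamp_base between 0.008 and 0.016 m and angle between each of block_first, block_a, block_b's own z axis and vertical below 0.1 rad and angle between the x axis of each of block_first, block_a, block_b and the x axis of clamp_base, either way round below 0.17 rad and x of block_a in the frame of clamp_base between -0.009 and 0.009 m and z of block_a in the frame of clamp_base between 0.008 and 0.016 m and x of block_b in the frame of clamp_base between -0.009 and 0.009 m and z of block_b in the frame of clamp_base between 0.008 and 0.016 m and y of block_first in the frame of clamp_base above 0.085 m and ((distance between block_first and block_a below 0.046 m and distance between block_a and block_b below 0.046 m and distance between block_first and block_b above 0.06 m) or (distance between block_first and block_b below 0.046 m and distance between block_b and block_a below 0.046 m and distance between block_first and block_a above 0.06 m)) and contact force between the fingers and block_first below 0.3 N and contact force between the fingers and block_a below 0.3 N and contact force between the fingers and block_b below 0.3 N and value of joint lever below 0.15 rad), for 0.2 s.
2. the lever is swung past the second click (value of joint lever above 0.65 rad).
At the end, for the whole second after the job is handed in: Three blocks groove up on the base, within 9 mm of the centre line and 0.12 rad of square, first within 5 mm of the stop, pressed in a row (1 N between neighbours, 1.5 N at the pad); the fingers hold the lever by its post (over 1 N) at the third click, 0.79 to 1.02 rad (x of block_first in the frame of clamp_base between -0.009 and 0.009 m and z of block_first in the frame of clamp_base between 0.008 and 0.016 m and angle between each of block_first, block_a, block_b's own z axis and vertical below 0.1 rad and angle between the x axis of each of block_first, block_a, block_b and the x axis of clamp_base, either way round below 0.12 rad and x of block_a in the frame of clamp_base between -0.009 and 0.009 m and z of block_a in the frame of clamp_base between 0.008 and 0.016 m and x of block_b in the frame of clamp_base between -0.009 and 0.009 m and z of block_b in the frame of clamp_base between 0.008 and 0.016 m and y of block_first in the frame of clamp_base above 0.092 m and ((contact force between block_first and block_a above 1 N and contact force between block_a and block_b above 1 N and contact force between block_b and pressure_pad above 1.5 N) or (contact force between block_first and block_b above 1 N and contact force between block_b and block_a above 1 N and contact force between block_a and pressure_pad above 1.5 N)) and value of joint lever between 0.79 and 1.02 rad and contact force between the fingers and grip_post above 1 N); the arm keeps its last pose, push and grip.
It fails at once if the tape measure is moved by more than 30 mm (distance of tape_measure from where it was at the start of the episode above 0.03 m).
It fails at once if the tin is moved by more than 30 mm (distance of wax_tin from where it was at the start of the episode above 0.03 m).
It fails at once if the bench dog is moved by more than 30 mm (distance of bench_dog from where it was at the start of the episode above 0.03 m).
It also fails if it takes over 58 s, if anything falls off the work surface, if the arm or the gripper's body presses on something with over 40 N, if the wrist force passes 120 N, or if a joint passes its speed limit or range.

### The arm

A 6-joint arm with a two-finger parallel gripper is mounted at the origin on a cart in front of the work surface, level with it; the furniture and walls round the work are solid. World frame = base frame: x ahead of the robot, y to its left, z up, the work surface at z = 0. Lengths are in m, angles in rad, forces in N, time in s.
With the tool pointing down it reaches from about 0.225 to 0.875 m from the base axis. Payload 3.4 kg.
Tool frame: the origin (TCP) lies at the very end of the fingers, on their centre line; the grasp point (between the pads) lies 19 mm behind it; z points along the fingers, y is the direction in which the jaws open and shut (so a half turn about z gives the same grasp; the last joint's range is limited). The gripper opens to 85 mm and grips with 20 to 120 N. Pads are 22 mm wide; open, the fingers measure 114 mm over their backs; the gripper's body (76 mm by 85 mm) begins 54 mm behind the grasp point. The pads swing forward as they close: fully open they stand 13 mm farther back than shut.
Start: joints at [-1.367, 0.276, 1.505, -0, 1.361, -0.121], TCP at [0.183, -0.545, 0.231] pointing down, gripper open.
Joint ranges: [-2.89, 2.89], [-0.75, 2.08], [0.22, 2.7], [-1.18, 4.32], [0.11, 2.71], [-2.7, 2.7]. Speed limits (rad/s): [2.57, 2.57, 3.14, 3.14, 3.14, 3.14].

### API

Orientations are given as a unit quaternion [w, x, y, z].
In Python, from rig import manip gives the robot as it stands. The module is installed in compiled form; this text tells all that it offers.
- The arm moves only by the tool carry_out, never from a script. Its argument "moves" is one flat list of numbers, 5 for each row, row after row: the opening in per cent of the stroke, from 0 (shut) to 100 (fully open), then the shift along the world's x, y, z in cm, then the turn about the world's z in rad. A call has exactly 10 rows; each row shifts and turns the commanded pose from where the row before left it; what a row does not reach is not made up. A row lasts 1/10 s, in which the tool goes at most 50 mm and 8.59 degrees, less where a joint would pass 70% of its speed; a pose out of reach is approached as far as the arm can. A call is refused whole if a number of a shift passes 5 or a number of a turn 0.15, either way. A call with a gripper value outside its range is refused whole. The fingers move at their own pace and stop on an object; "squeeze" is the grip in N (left out, the last holds). Time passes only in rows, so rows that do not move let the fingers close, or fill a call up. It gives the time, the measured TCP pose, the force and the opening at its end, in the units of the state.
- manip.get_state(): the state, without advancing time (a new reading comes with each control period).
- manip.get_image(name): name is "scene" or "top" or "wrist"; returns the picture (384x512x3 uint8, red, green, blue); there is no depth.
- manip.camera_info(name): a dict with "fov_y" (degrees; the focal length in pixels is half the picture's height over the tangent of half this angle, whatever the lens; pixels are square), "cx", "cy" (the principal point, pixels), "rvec" (rotation vector, rad) and "tvec" (3), from world to camera coordinates, as OpenCV has them; the wrist camera has in their place "hand_eye" (4x4, takes a point from camera to tool coordinates, whose origin is the TCP and whose axes are the flange's). Camera axes: x right, y down, z forward; pixel columns grow to the right and rows downward; lengths in m; the calibration is good to about 2 mm. The wrist camera is an equidistant fisheye: a pixel r from the principal point sees the ray r / f radians off the axis. A picture is of the moment at which its call begins: read the wrist's pose just before it. camera_info takes no time and is no camera call.
- manip.sign_off(): hands the job in, once; it reports no verdict.
The state is a dict: "clock": time; "qpos": joint angles; "qd": joint speeds; "effort": joint torques, N m; "position": TCP position; "ee_rot": TCP orientation; "contact_force": force on the tool from outside, world axes, zero at the start; "moment": the same for the moment, N m; "width": finger opening in m.
Only numpy, scipy, OpenCV 4.12 (cv2) and the standard library are available. Lean on these libraries where they do the work, as an engineer would, in place of code of your own. Each camera call takes 0.05 s, during which the arm holds its last target. There are 200 camera calls.

## Working session

There is one attempt and no reset: what is moved stays moved. The work goes in short steps, Python scripts to look and compute and a tool call to move; the robot and the scene stay as the last step left them, time stands still between calls to the robot, and variables do not carry over. Pictures are saved under pics/ and viewed, about 8 in all and at most 12, crops included, and the job is handed in when it is done.

Besides the shell and the picture viewer there is one more tool, called after "Emit:" as name(argument=value, ...) on one line, values as JSON. carry_out: Moves the arm, as the interface text tells. Its arguments: {"type":"object","properties":{"moves":{"type":"array","items":{"type":"number"}},"squeeze":{"type":"number"}},"required":["moves"]}

```bash
mkdir -p pics
python3 - <<'E'
from rig import manip
import cv2,numpy as np
for n in("scene","top"):
    im=manip.get_image(n); cv2.imwrite(f"pics/{n}0.png",im[...,::-1]); print(n,manip.camera_info(n))
a=cv2.imread("pics/top0.png");b=cv2.imread("pics/scene0.png")
cv2.imwrite("pics/top0b.png",cv2.resize(a,(800,600),interpolation=cv2.INTER_CUBIC))
print(manip.camera_info("wrist"));print(manip.get_state())
E
```

```text
scene {'fov_y': 48.258036596893234, 'cx': 253.1240203815735, 'cy': 196.86869796355003, 'rvec': array([ 0.76365144, -2.68451645,  0.95881651]), 'tvec': array([0.42580065, 0.24736687, 1.1494108 ])}
top {'fov_y': 51.47217108116447, 'cx': 255.035994109151, 'cy': 187.79423924261346, 'rvec': array([ 2.15616418, -2.16958012,  0.09981845]), 'tvec': array([0.02291352, 0.48541827, 1.22490278])}
{'fov_y': 65.70646984690485, 'cx': 255.83243665294455, 'cy': 191.96464178689973, 'hand_eye': array([[-8.30125881e-04, -9.57068824e-01, -2.89859582e-01,
         7.45074094e-02],
       [ 9.99999651e-01, -8.20315865e-04, -1.55340219e-04,
         5.54637832e-04],
       [-8.91051331e-05, -2.89859610e-01,  9.57069171e-01,
        -1.42637309e-01],
       [ 0.00000000e+00,  0.00000000e+00,  0.00000000e+00,
         1.00000000e+00]])}
{'clock': 0.1, 'qpos': array([-1.36695621e+00,  2.76526274e-01,  1.50602083e+00, -2.54102200e-05,
        1.36071785e+00, -1.21007571e-01]), 'qd': array([-0.00119328,  0.0004713 , -0.00367493, -0.00159817,  0.00143913,
        0.00066574]), 'effort': array([ 8.80904408e-04, -4.17699623e+01, -2.46405387e+01, -3.19446663e-04,
        5.80639797e-03,  1.30888665e-05]), 'position': array([ 0.18340266, -0.54445413,  0.23052365]), 'ee_rot': array([-8.34915806e-04,  9.86837446e-01,  1.61713190e-01, -4.70331120e-05]), 'contact_force': array([0.8324346 , 1.56032765, 0.49427079]), 'moment': array([-0.02235687,  0.01621483, -0.05510196]), 'width': 0.08574930790223351}
```

View pics/top0b.png

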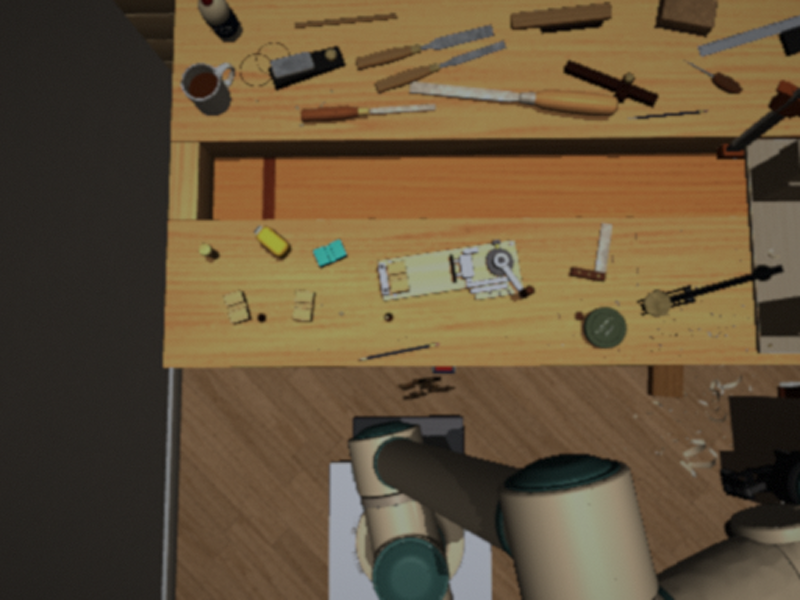

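View pics/scene0.png

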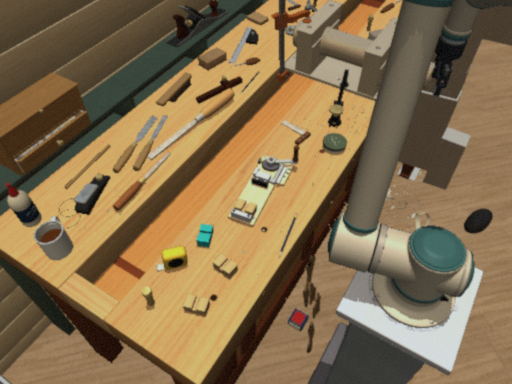

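The top view (800×600) shows the loose blocks at (237,307) and (304,305). The clamp runs from (380,280) to (520,262) with block_first at (398,277), and the post is near (525,293). The tin is at (605,327), the dog at (208,250) and the tape at (272,242). I'll turn these into coarse positions, then refine them with the wrist camera.

```bash
cat > h.py <<'E'
from rig import manip
import cv2,numpy as np
from scipy.spatial.transform import Rotation as R
def ray(name,uv,st=None):
    c=manip.camera_info(name); f=192/np.tan(np.radians(c["fov_y"])/2)
    d=(np.atleast_2d(uv).astype(float)-[c["cx"],c["cy"]])/f
    if name=="wrist":
        r=np.linalg.norm(d,axis=1,keepdims=True)+1e-9
        v=np.hstack([d/r*np.sin(r),np.cos(r)])
        q=st["ee_rot"]; Rt=R.from_quat([q[1],q[2],q[3],q[0]]).as_matrix(); H=c["hand_eye"]
        return st["position"]+Rt@H[:3,3], v@(Rt@H[:3,:3]).T
    Rm=cv2.Rodrigues(c["rvec"])[0]
    return -Rm.T@c["tvec"], np.hstack([d,np.ones((len(d),1))])@Rm
def onz(name,uv,z,st=None):
    o,v=ray(name,uv,st); return o+v*((z-o[2])/v[:,2])[:,None]
def snap(fn,st=None):
    st=manip.get_state(); im=manip.get_image("wrist")
    cv2.imwrite(f"pics/{fn}.png",im[...,::-1]); np.savez(f"pics/{fn}.npz",im=im,position=st["position"],ee_rot=st["ee_rot"])
    return st,im
E
python3 - <<'E'
from h import *
pts=dict(b1=(237,307),b2=(304,305),first=(398,277),lev=(500,262),post=(525,293),cl=(380,280),cr=(520,262),tin=(605,327),dog=(208,250),tape=(272,242))
zs=dict(b1=.03,b2=.03,first=.042,lev=.04,post=.098,dog=.07,tape=.06)
for k,p in pts.items(): print(k,onz("top",np.array(p)*.64,zs.get(k,.02))[0].round(3))
print(R.from_quat([.986837,.161713,0,0]).as_matrix().round(2))
E
```

```text
b1 [0.46  0.343 0.03 ]
b2 [0.463 0.209 0.03 ]
first [0.517 0.021 0.042]
lev [ 0.546 -0.183  0.04 ]
post [ 0.477 -0.22   0.098]
cl [0.514 0.057 0.02 ]
cr [ 0.548 -0.226  0.02 ]
tin [ 0.416 -0.392  0.02 ]
dog [0.569 0.392 0.07 ]
tape [0.586 0.269 0.06 ]
[[ 0.95  0.32  0.  ]
 [ 0.32 -0.95  0.  ]
 [ 0.    0.   -1.  ]]
```

Emit:
carry_out(moves=[100, 2.5, 4.2, 0.1, 0.137, 100, 2.5, 4.2, 0.1, 0.137, 100, 2.5, 4.2, 0.1, 0.137, 100, 2.5, 4.2, 0.1, 0.137, 100, 2.5, 4.2, 0.1, 0.137, 100, 2.5, 4.2, 0.1, 0.137, 100, 2.5, 4.2, 0.1, 0.137, 100, 2.5, 4.2, 0.1, 0.137, 100, 2.5, 4.2, 0.1, 0.137, 100, 2.5, 4.2, 0.1, 0.137])

```text
clock: 1.1
position: [0.4339, -0.123, 0.2413]
ee_rot: [0.0, 0.66, 0.751, -0.0]
contact_force: [1.9, -0.5, 0.7]
width: 0.0854
```

Run:
```python
from h import *
st,im=snap("w1"); print(st["position"],R.from_quat(np.roll(st["ee_rot"],-1)).as_matrix().round(2),st["qpos"],st["contact_force"])
cv2.imwrite("pics/w1b.png",cv2.resize(im[...,::-1],(800,600),interpolation=cv2.INTER_CUBIC))
```

```text
[ 0.43387397 -0.12302076  0.24125191] [[-0.13  0.99  0.  ]
 [ 0.99  0.13 -0.  ]
 [-0.    0.   -1.  ]] [-4.30696541e-01  8.08878461e-02  1.72971544e+00 -1.18237019e-04
  1.33091045e+00 -5.60251572e-01] [ 1.87905359 -0.50507992  0.65872447]
```

View pics/w1b.png

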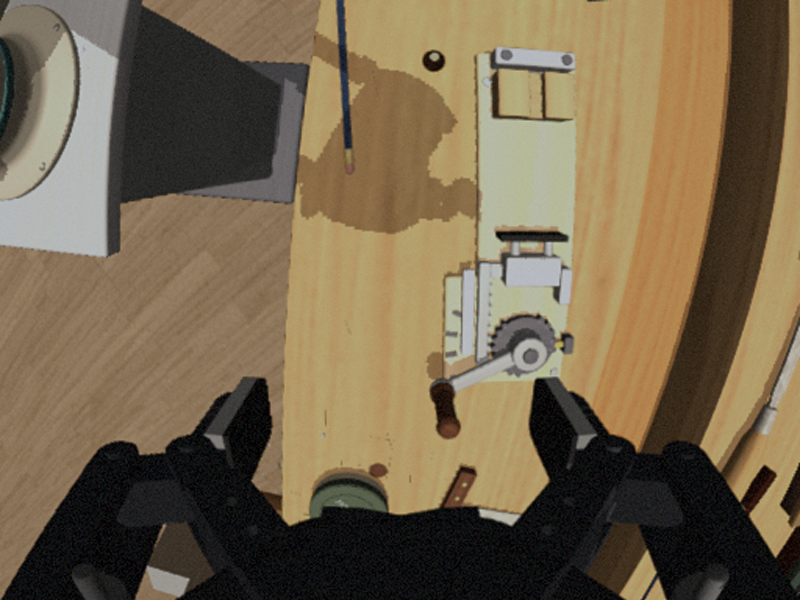

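The wrist view (800×600) shows the base, with edges at x≈478 and 577. block_first sits at (535,93) with its groove along the row, and the pad face is at y≈232. The hub is at (530,355) and the post runs from its foot at (443,388) to its knob at (448,428). Next I'll measure the clamp and move over the loose blocks.

Emit:
carry_out(moves=[100, 0.4, 4.5, 0, 0, 100, 0.4, 4.5, 0, 0, 100, 0.4, 4.5, 0, 0, 100, 0.4, 4.5, 0, 0, 100, 0.4, 4.5, 0, 0, 100, 0.4, 4.0, 0, 0, 100, 0, 0, 0, 0, 100, 0, 0, 0, 0, 100, 0, 0, 0, 0, 100, 0, 0, 0, 0])

```text
clock: 2.15
position: [0.4574, 0.1387, 0.2412]
ee_rot: [0.0, 0.663, 0.749, -0.0]
contact_force: [0.3, -0.3, -0.1]
width: 0.0856
```

Run:
```python
from h import *
w=np.load("pics/w1.npz"); im=w["im"]
hsv=cv2.cvtColor(im,cv2.COLOR_RGB2HSV)
base=hsv[100,335]; stopc=im[36,335]; print("base hsv",base,"bench",hsv[100,400],hsv[130,220])
m=cv2.inRange(hsv,(20,20,150),(40,105,255))
L=[];Rr=[]
for v in range(85,140,3):
    c=np.flatnonzero(m[v,290:385])+290
    if len(c)>40: L.append((c[0]-.5,v)); Rr.append((c[-1]+.5,v))
PL=onz("wrist",L,.012,w);PR=onz("wrist",Rr,.012,w)
def fit(P): # x=a+b*y
    b,a=np.polyfit(P[:,1],P[:,0],1); return a,b,np.std(P[:,0]-a-b*P[:,1])
for P in(PL,PR): print(fit(P))
q=lambda u,v,z:onz("wrist",np.array([[u,v]])*.64,z,w)[0].round(4)
print("hub",q(530,355,.045),"postfoot",q(443,388,.034),"posttop",q(448,428,.098))
print("stop inner top edge L,R",q(495,68,.038),q(574,70,.038),"block1 top corners",[q(*c,.042) for c in((497,70),(573,72),(497,119),(573,121))])
print("pad top",q(496,239,.036),q(567,241,.036),"base bl",q(560,379,.012))
st,im=snap("w2"); print(st["position"])
cv2.imwrite("pics/w2b.png",cv2.resize(im[...,::-1],(800,600),interpolation=cv2.INTER_CUBIC))
```

```text
base hsv [ 33  44 184] bench [ 21 104 179] [ 16 127 135]
(np.float64(0.46360032248353344), np.float64(-0.30041385524601094), np.float64(0.007153246499415523))
(np.float64(0.5788931586711162), np.float64(-0.29011704315373493), np.float64(0.005331197589155949))
hub [ 0.5499 -0.1849  0.045 ] postfoot [ 0.4852 -0.2279  0.034 ] posttop [ 0.4834 -0.2277  0.098 ]
stop inner top edge L,R [0.4854 0.0327 0.038 ] [0.5471 0.0452 0.038 ] block1 top corners [array([0.4864, 0.0305, 0.042 ]), array([0.545 , 0.0423, 0.042 ]), array([ 0.4912, -0.0066,  0.042 ]), array([0.55  , 0.0039, 0.042 ])]
pad top [ 0.5056 -0.0967  0.036 ] [ 0.5636 -0.0893  0.036 ] base bl [ 0.5974 -0.219   0.012 ]
[0.45740713 0.13868608 0.24123038]
```

View pics/w2b.png

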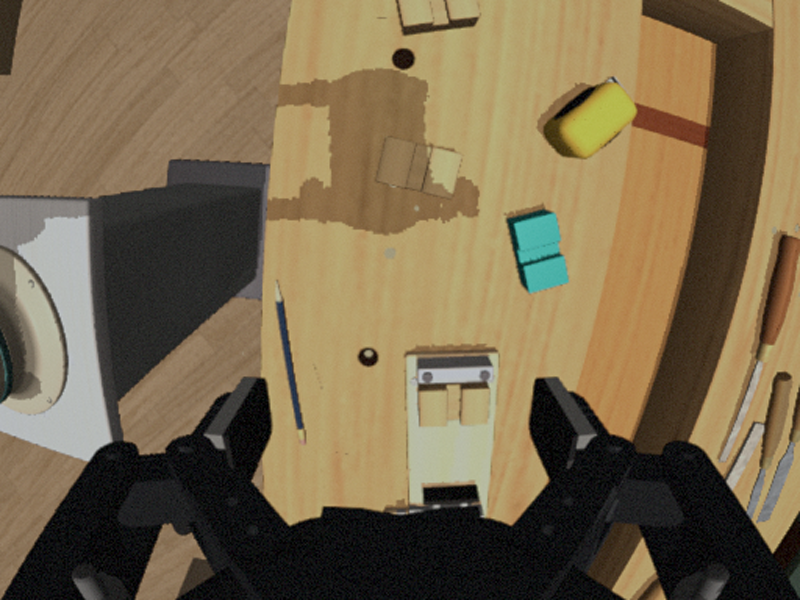

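The loose block at (420,166) is directly under the camera. The other is at (438,12), cut off at the top. block_first's top spans x 419–489, y 388–426.

Run:
```python
from h import *
w=np.load("pics/w2.npz"); im=w["im"]
q=lambda u,v,z:onz("wrist",np.array([[u,v]])*.64,z,w)[0].round(4)
print("near",[q(*c,.03)[:2] for c in((386,137),(462,150),(458,195),(377,181))], np.mean([q(*c,.03) for c in((386,137),(462,150),(458,195),(377,181))],0))
print("far lower edge z0.03",q(402,27,.03),q(478,20,.03),"z0",q(404,34,0),q(479,28,0))
g=cv2.cvtColor(im,cv2.COLOR_RGB2LAB)[...,2].astype(float); g=cv2.GaussianBlur(g,(3,3),0)
# base side edges via strongest b* gradient near expected columns
for name,u0 in(("L",262),("R",316)):
    P=[]
    for v in range(250,312,3):
        r=np.abs(np.gradient(g[v,u0-9:u0+10])); P.append((u0-9+r.argmax(),v))
    X=onz("wrist",P,.012,w); b,a=np.polyfit(X[:,1],X[:,0],1); res=X[:,0]-a-b*X[:,1]; k=abs(res)<2*np.std(res); b,a=np.polyfit(X[k,1],X[k,0],1)
    print(name,"x at y=0:",a,"slope",b,np.std(res[k]))
print("base end",q(409,352,.012),q(497,350,.012),"stop top corners outer",q(416,358,.038),q(491,357,.038),"inner",q(416,384,.038),q(494,384,.038))
print("first",[q(*c,.042)[:2] for c in((419,388),(489,388),(419,426),(489,426))])
crop=im[210:340,230:350,::-1]; cv2.imwrite("pics/c2.png",cv2.resize(crop,None,fx=5,fy=5,interpolation=cv2.INTER_CUBIC)[:600])
```

```text
near [array([0.4365, 0.2303]), array([0.4944, 0.228 ]), array([0.496 , 0.1933]), array([0.4338, 0.1962])] [0.465175 0.21195  0.03    ]
far lower edge z0.03 [0.4379 0.3179 0.03  ] [0.4942 0.3327 0.03  ] z0 [0.4393 0.3208 0.    ] [0.4997 0.3358 0.    ]
L x at y=0: 0.48991260458847125 slope -0.02241894615138577 0.0030882249441333944
R x at y=0: 0.564116885919595 slope -0.14603202414940528 0.00047367290256479164
base end [0.4765 0.0537 0.012 ] [0.5535 0.0643 0.012 ] stop top corners outer [0.4809 0.0602 0.038 ] [0.5424 0.0679 0.038 ] inner [0.4841 0.0365 0.038 ] [0.5499 0.0435 0.038 ]
first [array([0.4867, 0.0352]), array([0.5452, 0.0413]), array([ 0.4919, -0.0019]), array([0.553, 0.004])]
```

View pics/c2.png

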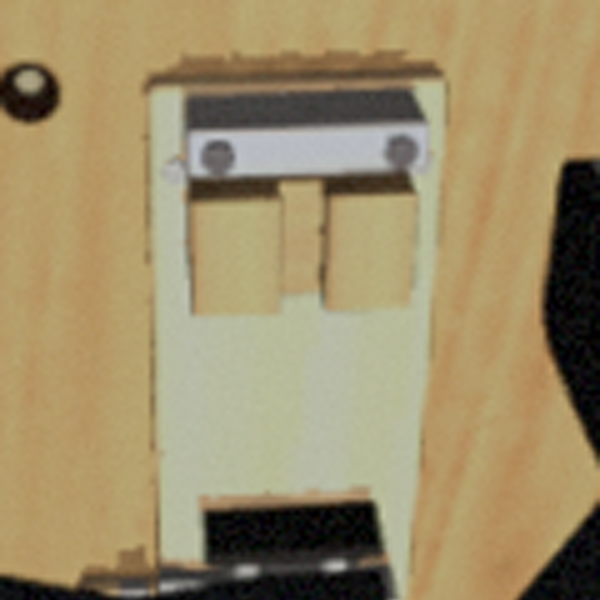

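The crop shows the base corners at (150,88) and (445,82), its side edges, the stop's top inner edge at v≈172–180, and block_first's lower top edge at (190,313)–(413,305).

Run:
```python
from h import *
w=np.load("pics/w2.npz")
q=lambda u,v,z:onz("wrist",np.array([[230+u/5-.4,210+v/5-.4]]),z,w)[0]
tl,tr,bl,br=[q(*c,.012) for c in((150,88),(445,82),(157,540),(414,520))]
print("base",tl,tr,bl,br)
yaw=[np.arctan2(-(a-b)[0],(a-b)[1]) for a,b in((tl,bl),(tr,br))]+[np.arctan2((tr-tl)[1],(tr-tl)[0])]
y=np.mean(yaw); print("yaws",yaw)
for Y in (0.12,y):
    ex=np.array([np.cos(Y),np.sin(Y),0]); ey=np.array([-np.sin(Y),np.cos(Y),0])
    o=(tl+tr)/2-.130*ey
    for n,p in dict(bl=bl,br=br,stopL=q(190,180,.038),stopR=q(430,168,.038),bL=q(190,313,.042),bR=q(413,305,.042)).items(): print(n,((p-o)@ex).round(4),((p-o)@ey).round(4))
    w1=np.load("pics/w1.npz"); p=onz("wrist",[[530*.64,355*.64]],.045,w1)[0]; print("hub",(p-o)@ex,(p-o)@ey,"o",o)
```

```text
base [0.47392919 0.05054787 0.012     ] [0.55478892 0.06143239 0.012     ] [ 0.49658754 -0.10919342  0.012     ] [ 0.57857382 -0.09352958  0.012     ]
yaws [np.float64(0.14090406130695315), np.float64(0.15230003841481543), np.float64(0.13380550009035874)]
bl -0.0374 -0.0319
br 0.0459 -0.0261
stopL -0.0306 0.1145
stopR 0.0327 0.1172
bL -0.03 0.0759
bR 0.0307 0.0771
hub 0.006437118635557113 -0.11339704526295968 o [ 0.52992164 -0.07307499  0.012     ]
bl -0.041 -0.031
br 0.0424 -0.0271
stopL -0.0309 0.1152
stopR 0.0324 0.1164
bL -0.0312 0.0766
bR 0.0295 0.0765
hub 0.0009993187615115484 -0.11348010083183466 o [ 0.53280039 -0.07269521  0.012     ]
```

Emit:
carry_out(moves=[100, 0.4, 3.7, -2, -0.08, 100, 0.4, 3.6, -2, -0.075, 100, 0, 0, -4.5, 0, 100, 0, 0, -4.5, 0, 100, 0, 0, -4, 0, 100, 0, 0, -2, 0, 100, 0, 0, -2, 0, 100, 0, 0, -1.5, 0, 100, 0, 0, -1.0, 0, 100, 0, 0, 0, 0])

```text
clock: 3.2
position: [0.4649, 0.212, 0.0053]
ee_rot: [-0.001, 0.718, 0.696, -0.001]
contact_force: [-0.1, -0.1, 0.3]
width: 0.0851
```

Emit:
carry_out(moves=[0, 0, 0, 0, 0, 0, 0, 0, 0, 0, 0, 0, 0, 0, 0, 0, 0, 0, 0, 0, 0, 0, 0, 0, 0, 0, 0, 0, 0, 0, 0, 0, 0, 0, 0, 0, 0, 0, 1, 0, 0, 0, 0, 3, 0, 0, 0, 0, 4, 0], squeeze=30)

```text
clock: 4.2
position: [0.4639, 0.2127, 0.0861]
ee_rot: [-0.001, 0.718, 0.696, -0.002]
contact_force: [0.9, -0.7, -0.7]
width: 0.0597
```

Emit:
carry_out(moves=[0, 1.2, -4.6, 0, 0.035, 0, 1.2, -4.6, 0, 0.035, 0, 1.2, -4.6, 0, 0.035, 0, 1.2, -4.6, 0, 0.035, 0, 1.2, -4.6, 0, 0.033, 0, 0, 0, -1, 0, 0, 0, 0, -1, 0, 0, 0, 0, 0, 0, 0, 0, 0, 0, 0, 0, 0, 0, 0, 0])

```text
clock: 5.2
position: [0.5253, -0.0157, 0.0665]
ee_rot: [-0.0, 0.654, 0.756, 0.0]
contact_force: [0.3, -0.6, 0.1]
width: 0.0595
```

Run:
```python
from h import *
st,im=snap("w3"); M=R.from_quat(np.roll(st["ee_rot"],-1)).as_matrix(); print(st["position"],"yaw",np.arctan2(M[1,1],M[0,1]))
o=np.array([.5328,-.0727]);Y=.142
d=st["position"][:2]-o; print("base xy",d@[np.cos(Y),np.sin(Y)],d@[-np.sin(Y),np.cos(Y)])
cv2.imwrite("pics/w3b.png",cv2.resize(im[...,::-1],(800,600),interpolation=cv2.INTER_CUBIC))
```

```text
[ 0.52532756 -0.01568343  0.06652223] yaw 0.14395859293833715
base xy 0.0006719434497036327 0.057500221188301746
```

View pics/w3b.png

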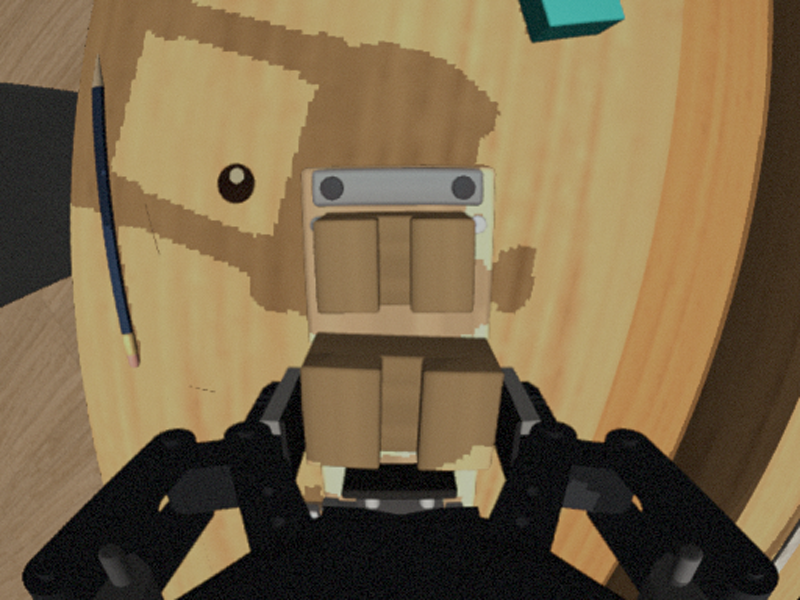

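The held block's top is at about (312,366)–(502,468), with its dark side face above. block_first spans (315,215)–(474,312), square to the fingers.

Run:
```python
from h import *
w=np.load("pics/w3.npz"); o=np.array([.5328,-.0727]);Y=.142
def q(u,v,z):
    d=onz("wrist",np.array([[u,v]])*.64-.2,z,w)[0][:2]-o; return (d@[np.cos(Y),np.sin(Y)]).round(4),(d@[-np.sin(Y),np.cos(Y)]).round(4)
print("first",[q(*c,.042) for c in((315,217),(474,217),(318,312),(474,311))],"stop",[q(*c,.038) for c in((313,204),(483,204))])
print("held",[q(*c,.091) for c in((308,366),(495,366),(302,466),(502,468))])
print("base edges",q(303,172,.012),q(495,167,.012),q(310,333,.012),q(489,337,.012))
```

```text
first [(np.float64(-0.0297), np.float64(0.112)), (np.float64(0.0281), np.float64(0.1119)), (np.float64(-0.0301), np.float64(0.0756)), (np.float64(0.0296), np.float64(0.076))] stop [(np.float64(-0.0311), np.float64(0.1164)), (np.float64(0.0321), np.float64(0.1164))]
held [(np.float64(-0.0248), np.float64(0.0756)), (np.float64(0.0283), np.float64(0.0757)), (np.float64(-0.0299), np.float64(0.0399)), (np.float64(0.034), np.float64(0.0391))]
base edges (np.float64(-0.04), np.float64(0.1281)) (np.float64(0.0416), np.float64(0.1303)) (np.float64(-0.0401), np.float64(0.0554)) (np.float64(0.0424), np.float64(0.0536))
```

Emit:
carry_out(moves=[0, 0, -0.3, -1.5, 0, 0, 0, 0, -1.5, 0, 0, 0, 0, -1.0, 0, 0, 0, 0, -0.6, 0, 0, 0, 0, -0.2, 0, 0, 0, 0, 0, 0, 100, 0, 0, 0, 0, 100, 0, 0, 0, 0, 100, 0, 0, 0, 0, 100, 0, 0, 0, 0])

```text
clock: 6.25
position: [0.5256, -0.02, 0.0183]
ee_rot: [0.0, 0.655, 0.756, 0.0]
contact_force: [-0.7, 0.6, 0.6]
width: 0.0855
```

Emit:
carry_out(moves=[100, 0, 0, 4, 0, 100, 0, 0, 4.5, 0, 100, -0.4, 2, 4, 0, 100, -0.9, 4.4, 1, 0.02, 100, -0.9, 4.4, 1, 0.02, 100, -0.9, 4.4, 1, 0.02, 100, -0.9, 4.4, 1, 0.02, 100, -0.9, 4.4, 1, 0.02, 100, -0.9, 3.0, 0, 0, 100, 0, 0, 0, 0])

```text
clock: 7.25
position: [0.4663, 0.2536, 0.1936]
ee_rot: [-0.001, 0.615, 0.789, 0.001]
contact_force: [-0.9, -0.7, -0.2]
width: 0.0851
```

Run:
```python
from h import *
st,im=snap("w4"); M=R.from_quat(np.roll(st["ee_rot"],-1)).as_matrix(); print(st["position"],"yaw",np.arctan2(M[1,1],M[0,1]))
cv2.imwrite("pics/w4b.png",cv2.resize(im[...,::-1],(800,600),interpolation=cv2.INTER_CUBIC))
```

```text
[0.46630197 0.25358019 0.19357632] yaw 0.2465743172679854
```

View pics/w4b.png

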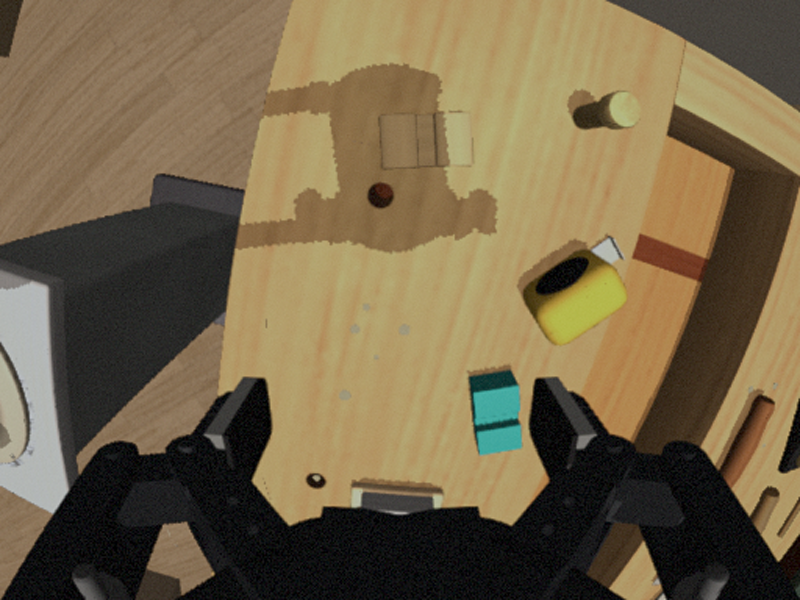

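The second loose block has its top corners at about (379,114), (470,110), (473,166) and (382,169), nearly square to the fingers. The dog at (620,110) is clear of them.

Run:
```python
from h import *
w=np.load("pics/w4.npz")
P=onz("wrist",np.array([(379,114),(470,110),(473,166),(382,169)])*.64-.2,.03,w)[:,:2]
print(P.round(4),P.mean(0)); a=P[1]-P[0];b=P[2]-P[3];c=P[0]-P[3];d=P[1]-P[2]
print([np.arctan2(v[1],v[0]) for v in(a,b)],[np.arctan2(-v[0],v[1]) for v in(c,d)], P.mean(0)-w["position"][:2])
```

```text
[[0.4279 0.3539]
 [0.4843 0.3717]
 [0.4957 0.336 ]
 [0.4385 0.319 ]] [0.4616124  0.34512223]
[np.float64(0.30544089626577375), np.float64(0.2903316441588431)] [np.float64(0.29646830842803834), np.float64(0.3080099479467726)] [-0.00468956  0.09154204]
```

Emit:
carry_out(moves=[100, -0.2, 4.5, -2, 0.03, 100, -0.2, 4.6, -1.8, 0.023, 100, 0, 0, -4.5, 0, 100, 0, 0, -4, 0, 100, 0, 0, -3, 0, 100, 0, 0, -1.5, 0, 100, 0, 0, -1, 0, 100, 0, 0, -1.0, 0, 100, 0, 0, 0, 0, 100, 0, 0, 0, 0])

```text
clock: 8.3
position: [0.4641, 0.341, 0.0059]
ee_rot: [0.0, 0.596, 0.803, 0.001]
contact_force: [0.2, 0.5, 0.8]
width: 0.0857
```

Emit:
carry_out(moves=[0, 0, 0, 0, 0, 0, 0, 0, 0, 0, 0, 0, 0, 0, 0, 0, 0, 0, 0, 0, 0, 0, 0, 0, 0, 0, 0, 0, 0, 0, 0, 0, 0, 0, 0, 0, 0, 0, 1, 0, 0, 0, 0, 3, 0, 0, 0, 0, 4, 0])

```text
clock: 9.3
position: [0.4618, 0.3401, 0.0846]
ee_rot: [-0.001, 0.595, 0.803, -0.002]
contact_force: [1.0, 0.8, -1.0]
width: 0.0594
```

Emit:
carry_out(moves=[0, 0.75, -4.45, 0, -0.017, 0, 0.75, -4.45, 0, -0.017, 0, 0.75, -4.45, 0, -0.017, 0, 0.75, -4.45, 0, -0.017, 0, 0.75, -4.45, 0, -0.017, 0, 0.75, -4.45, 0, -0.017, 0, 0.75, -4.45, 0, -0.017, 0, 0.75, -4.45, 0, -0.017, 0, 0.75, -4.45, 0, -0.017, 0, 0, 0, -1.5, 0])

```text
clock: 10.3
position: [0.5347, -0.0655, 0.0724]
ee_rot: [0.004, 0.657, 0.754, 0.001]
contact_force: [0.8, 0.1, -1.1]
width: 0.0593
```

Run:
```python
from h import *
manip.get_image("wrist")
st,im=snap("w5"); M=R.from_quat(np.roll(st["ee_rot"],-1)).as_matrix(); print(st["position"],"yaw",np.arctan2(M[1,1],M[0,1]))
o=np.array([.5328,-.0727]);Y=.142
d=st["position"][:2]-o; print("base xy",d@[np.cos(Y),np.sin(Y)],d@[-np.sin(Y),np.cos(Y)])
cv2.imwrite("pics/w5b.png",cv2.resize(im[...,::-1],(800,600),interpolation=cv2.INTER_CUBIC))
```

```text
[ 0.53095084 -0.06232054  0.0690103 ] yaw 0.1374415688655225
base xy -0.0003616085887165448 0.010536685349687025
```

View pics/w5b.png

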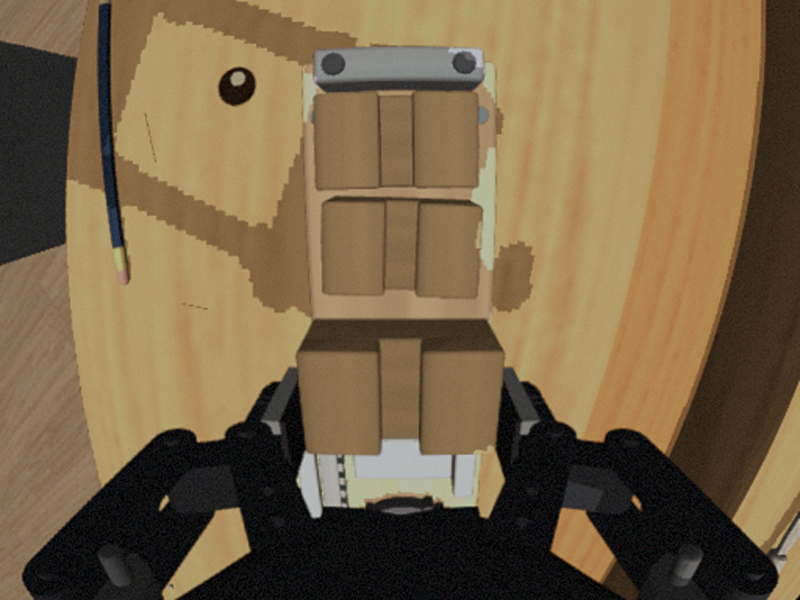

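block_first spans y 92–188 and the second block y 202–297, shifted a few pixels to the right. The held block's top runs from y≈349 to 453.

Run:
```python
from h import *
w=np.load("pics/w5.npz"); o=np.array([.5328,-.0727]);Y=.142
def q(u,v,z):
    d=onz("wrist",np.array([[u,v]])*.64-.2,z,w)[0][:2]-o; return (d@[np.cos(Y),np.sin(Y)]).round(4),(d@[-np.sin(Y),np.cos(Y)]).round(4)
print("first",[q(*c,.042) for c in((315,188),(477,187))])
print("second",[q(*c,.042) for c in((323,203),(481,205),(321,293),(479,297))])
print("held",[q(*c,.0935) for c in((302,350),(499,350),(302,453),(498,453))])
```

```text
first [(np.float64(-0.0305), np.float64(0.0757)), (np.float64(0.0287), np.float64(0.0756))]
second [(np.float64(-0.0277), np.float64(0.07)), (np.float64(0.0304), np.float64(0.069)), (np.float64(-0.0299), np.float64(0.0356)), (np.float64(0.0308), np.float64(0.0337))]
held [(np.float64(-0.027), np.float64(0.0338)), (np.float64(0.0282), np.float64(0.0335)), (np.float64(-0.0304), np.float64(-0.0016)), (np.float64(0.0309), np.float64(-0.0019))]
```

Emit:
carry_out(moves=[0, 0, -0.2, -1.5, 0, 0, 0, 0, -1.5, 0, 0, 0, 0, -1.0, 0, 0, 0, 0, -0.6, 0, 0, 0, 0, -0.2, 0, 0, 0, 0, 0, 0, 0, 0, 0, 0, 0, 0, 0, 0, 0, 0, 0, 0, 0, 0, 0, 0, 0, 0, 0, 0])

```text
clock: 11.4
position: [0.5308, -0.0611, 0.0221]
ee_rot: [-0.0, 0.655, 0.756, -0.0]
contact_force: [0.6, -0.5, -0.9]
width: 0.0594
```

Emit:
carry_out(moves=[0, 0, -0.2, 0, 0, 0, 0, 0, -0.2, 0, 0, 0, 0, -0.15, 0, 0, 0, 0, 0, 0, 0, 0, 0, 0, 0, 100, 0, 0, 0, 0, 100, 0, 0, 0, 0, 100, 0, 0, 0, 0, 100, 0, 0, 0, 0, 100, 0, 0, 0, 0])

```text
clock: 12.4
position: [0.531, -0.0635, 0.0189]
ee_rot: [0.0, 0.655, 0.755, 0.0]
contact_force: [-0.0, 0.4, -0.5]
width: 0.0857
```

Emit:
carry_out(moves=[100, 0, 0, 3, 0, 100, 0, 0, 4, 0, 100, 0, 0, 4, 0, 100, 0, 0, 4, 0, 100, 0, -1, 3, 0, 100, 0, -3, 0, 0, 100, 0, -3, 0, 0, 100, 0, 0, 0, 0, 100, 0, 0, 0, 0, 100, 0, 0, 0, 0])

```text
clock: 13.4
position: [0.5306, -0.1326, 0.1985]
ee_rot: [-0.001, 0.655, 0.756, 0.0]
contact_force: [-0.2, 0.5, -0.0]
width: 0.0856
```

Run:
```python
from h import *
st,im=snap("w6"); M=R.from_quat(np.roll(st["ee_rot"],-1)).as_matrix(); print(st["position"],"yaw",np.arctan2(M[1,1],M[0,1]))
cv2.imwrite("pics/w6b.png",cv2.resize(im[...,::-1],(800,600),interpolation=cv2.INTER_CUBIC))
```

```text
[ 0.53062994 -0.13263692  0.19850099] yaw 0.14220676496226123
```

View pics/w6b.png

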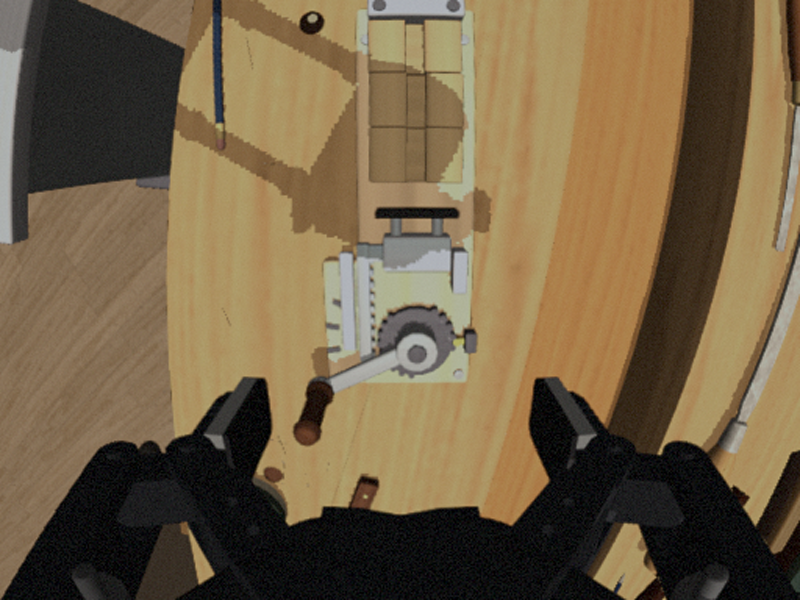

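The three blocks stand in one straight, snug row at (416,20)–(416,182), clear of the pad at y≈213. The post's foot is at (322,388) and its knob at (307,432). I'll locate the post now.

Run:
```python
from h import *
w=np.load("pics/w6.npz"); o=np.array([.5328,-.0727]);Y=.142
Rb=np.array([[np.cos(Y),-np.sin(Y)],[np.sin(Y),np.cos(Y)]])
q=lambda u,v,z:onz("wrist",np.array([[u,v]])*.64-.2,z,w)[0][:2]
b=lambda p:(Rb.T@(p-o)).round(4)
print("blocks", [ (b(q(*c,.042))) for c in((370,20),(463,19),(370,182),(463,182))],"joints",b(q(370,73,.042)),b(q(370,127,.042)))
hub=q(417,353,.046); print("hub",hub,b(hub)); 
for n,p in dict(foot=q(321,390,.036),top=q(307,432,.098)).items(): print(n,p,b(p))
P=lambda v:o+Rb@(np.array([0,-.115])+.08*np.array([np.cos(np.pi+.45-v),np.sin(np.pi+.45-v)]))
print(P(0),P(.9)); a=np.array([P(.09*i) for i in range(11)]); print((np.diff(a,axis=0)*100).round(2).tolist()); print(manip.get_state()["qpos"])
```

```text
blocks [array([-0.0291,  0.1104]), array([0.0304, 0.112 ]), array([-0.0292,  0.0028]), array([0.0304, 0.0032])] joints [-0.0289  0.0739] [-0.029   0.0384]
hub [ 0.55038701 -0.18421826] [ 0.0016 -0.1129]
foot [ 0.48529942 -0.22877921] [-0.0691 -0.1478]
top [ 0.48573386 -0.22613634] [-0.0683 -0.1452]
[ 0.48268907 -0.23118426] [ 0.47283983 -0.16229025]
[[-0.37, 0.61], [-0.32, 0.65], [-0.26, 0.67], [-0.2, 0.69], [-0.13, 0.71], [-0.07, 0.72], [-0.01, 0.72], [0.06, 0.72], [0.12, 0.71], [0.19, 0.7]]
[-3.72268808e-01  2.55053903e-01  1.61815915e+00  5.68881338e-04
  1.26926445e+00 -5.15144385e-01]
```

Emit:
carry_out(moves=[100, -0.46, -0.96, -0.4, -0.145, 100, -0.46, -0.96, -0.4, -0.145, 100, -0.46, -0.96, -0.4, -0.145, 100, -0.46, -0.96, -0.4, -0.145, 100, -0.46, -0.96, -0.4, -0.145, 100, -0.46, -0.96, -0.4, -0.145, 100, -0.46, -0.96, -0.4, -0.145, 100, -0.46, -0.96, -0.4, -0.145, 100, -0.46, -0.96, -0.4, -0.145, 100, -0.46, -0.96, -0.4, -0.145])

```text
clock: 14.45
position: [0.4849, -0.2287, 0.1586]
ee_rot: [-0.0, 0.992, 0.129, -0.0]
contact_force: [-0.6, -0.0, 0.2]
width: 0.0855
```

Emit:
carry_out(moves=[100, 0, 0, 0, -0.121, 100, 0, 0, 0, 0, 100, 0, 0, 0, 0, 100, 0, 0, 0, 0, 100, 0, 0, 0, 0, 100, 0, 0, 0, 0, 100, 0, 0, 0, 0, 100, 0, 0, 0, 0, 100, 0, 0, 0, 0, 100, 0, 0, 0, 0])

```text
clock: 15.45
position: [0.485, -0.2295, 0.1588]
ee_rot: [0.0, 0.997, 0.071, -0.0]
contact_force: [0.5, 0.1, 0.0]
width: 0.0851
```

Run:
```python
from h import *
st,im=snap("w7"); print(st["position"],st["qpos"])
cv2.imwrite("pics/w7b.png",cv2.resize(im[...,::-1],(800,600),interpolation=cv2.INTER_CUBIC))
```

```text
[ 0.48498602 -0.22947859  0.15881029] [-5.71629460e-01  2.70263408e-01  1.70249884e+00 -5.13757350e-05
  1.16881462e+00  8.57363636e-01]
```

View pics/w7b.png

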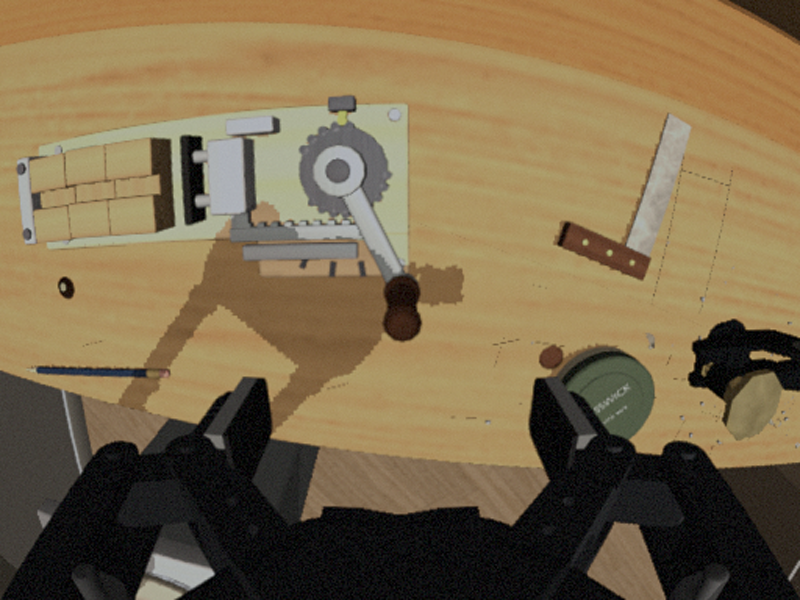

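The knob at (402,322) is centred between the fingers, the lever is at rest and the tin at (610,390) is clear. I'll descend and grip the post.

Emit:
carry_out(moves=[100, 0, 0, -2, 0, 100, 0, 0, -2.5, 0, 100, 0, 0, -2.5, 0, 100, 0, 0, -2, 0, 100, 0, 0, -1.2, 0, 100, 0, 0, -0.5, 0, 100, 0, 0, 0, 0, 60, 0, 0, 0, 0, 40, 0, 0, 0, 0, 30, 0, 0, 0, 0], squeeze=60)

```text
clock: 16.5
position: [0.4855, -0.2298, 0.0527]
ee_rot: [0.001, 0.997, 0.071, 0.001]
contact_force: [-0.6, 0.5, -1.1]
width: 0.0439
```

Emit:
carry_out(moves=[0, 0, 0, 0, 0, 0, 0, 0, 0, 0, 0, 0, 0, 0, 0, 0, 0, 0, 0, 0, 0, 0, 0, 0, 0, 0, 0, 0, 0, 0, 0, 0, 0, 0, 0, 0, 0, 0, 0, 0, 0, 0, 0, 0, 0, 0, 0, 0, 0, 0])

```text
clock: 17.5
position: [0.4853, -0.2301, 0.0522]
ee_rot: [0.001, 0.997, 0.071, 0.0]
contact_force: [-1.0, -3.7, 4.7]
width: 0.0153
```

Emit:
carry_out(moves=[0, -0.37, 0.61, 0, 0, 0, -0.32, 0.65, 0, 0, 0, -0.26, 0.67, 0, 0, 0, -0.2, 0.69, 0, 0, 0, -0.13, 0.71, 0, 0, 0, -0.07, 0.72, 0, 0, 0, -0.01, 0.72, 0, 0, 0, 0.06, 0.72, 0, 0, 0, 0.12, 0.71, 0, 0, 0, 0, 0, 0, 0])

```text
clock: 18.5
position: [0.4733, -0.1681, 0.0522]
ee_rot: [0.001, 0.997, 0.072, 0.0]
contact_force: [-3.2, -6.5, 5.3]
width: 0.0151
```

Run:
```python
from h import *
st,im=snap("w8"); print(st["position"],st["contact_force"],st["width"])
for piv in ((.5328+.115*.1415,-.0727-.115*.99),(.5504,-.1842)):
    d=st["position"][:2]-piv; a=np.arctan2(d[1],d[0])-.142; print("v",(np.pi+.45-a)%(2*np.pi),"r",np.hypot(*d))
cv2.imwrite("pics/w8b.png",cv2.resize(im[...,::-1],(800,600),interpolation=cv2.INTER_CUBIC))
```

```text
[ 0.47326378 -0.16813715  0.0521593 ] [-3.16621567 -6.50495982  5.27886586] 0.01511389068916637
v 0.8302716659062601 r 0.07801278354247877
v 0.7973059703165504 r 0.0787909316229626
```

View pics/w8b.png

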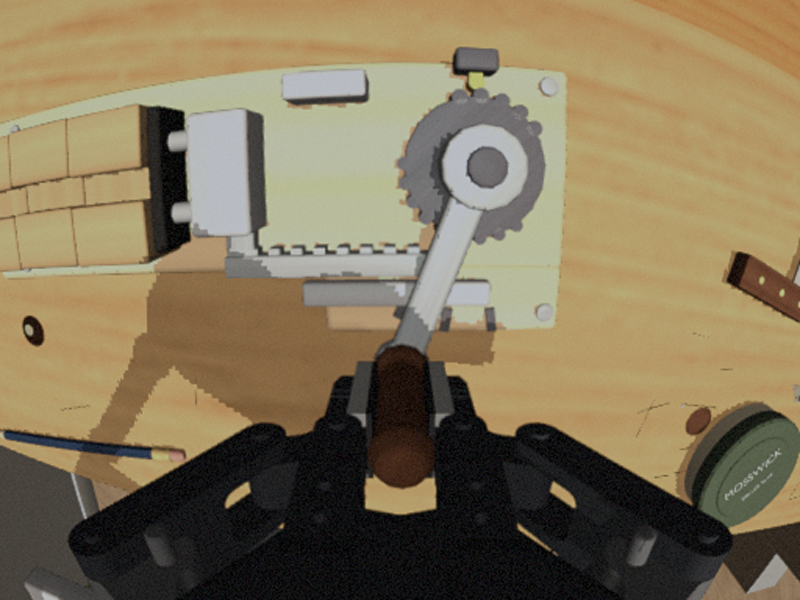

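The pad now touches the row at x≈150. The lever's centre line near the flap is at about (418,310), just short of the third mark at (402,313), so v≈0.81. I'll advance by about 0.09 rad.

Emit:
carry_out(moves=[0, 0.06, 0.24, 0, 0, 0, 0.06, 0.23, 0, 0, 0, 0.07, 0.23, 0, 0, 0, 0, 0, 0, 0, 0, 0, 0, 0, 0, 0, 0, 0, 0, 0, 0, 0, 0, 0, 0, 0, 0, 0, 0, 0, 0, 0, 0, 0, 0, 0, 0, 0, 0, 0])

```text
clock: 19.55
position: [0.4749, -0.1618, 0.0521]
ee_rot: [0.001, 0.997, 0.071, -0.0]
contact_force: [-3.4, -7.1, 5.6]
width: 0.015
```

Run:
```python
from h import *
st,im=snap("w9"); print(st["position"],st["contact_force"],st["width"])
for piv in ((.5328+.115*.1415,-.0727-.115*.99),(.5504,-.1842)):
    d=st["position"][:2]-piv; a=np.arctan2(d[1],d[0])-.142; print("v",(np.pi+.45-a)%(2*np.pi),"r",np.hypot(*d))
cv2.imwrite("pics/w9b.png",cv2.resize(im[...,::-1],(800,600),interpolation=cv2.INTER_CUBIC))
```

```text
[ 0.47492234 -0.16182325  0.05213343] [-3.40381252 -7.1173838   5.56246318] 0.015010431048496971
v 0.9138723115701919 r 0.07816429961360517
v 0.8802137826252241 r 0.07872480820172031
```

View pics/w9b.png

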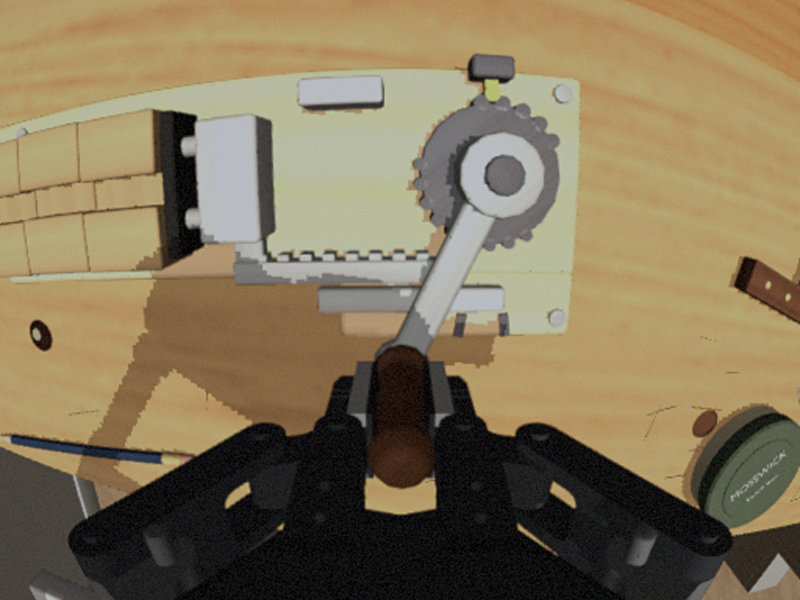

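The third mark is now hidden under the lever, the pad's rods have shortened (it is compressed), and the row is flush. The job is ready to hand in.

```bash
python3 -c "
from rig import manip
print(manip.sign_off())"
```

```text
the job is handed in; nothing more can be done
None
```

I placed both loose blocks behind block_first as one straight, snug row and let go of them. Then I swung the lever by its post to the third click and handed the job in at about 19.6 s, still gripping it.

**Lever:** it reads 0.88–0.91 rad from the TCP position, depending on which pivot estimate I use. The third mark is hidden under the lever arm. The wrist feels about 8 N of sideways push, and the gripper is closed on the post at 15 mm.

**Row:** in the last wrist picture the visible end of the row looks flush and the pad is compressed; the stop end is out of frame. Before the squeeze, the wrist camera put the row's long sides at about −29 mm and +30 mm, so it was within about 1 mm of the centre line. At that point block_first still stood about 2–4 mm from the stop. I did not re-measure that gap after the squeeze.

**Bystanders:** I never touched the tape measure, the tin or the bench dog.

**Disagreements:**
- My first automatic fit of the base edges was wrong. I discarded it and used corner points I read off the picture.
- The two pivot estimates differ by about 2 mm, which explains the 0.03 rad spread in the lever reading.
- A steady upward force of about 5 N has shown on the tool since it gripped the post; I did not find the cause.

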